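# Sort the inspected chisels and take off the grinder's wheel knob

## Robot

A 6-joint arm with a two-finger parallel gripper is mounted at the origin on the work surface. World frame = base frame: x ahead of the robot, y to its left, z up, the work surface at z = 0. Lengths are in m, angles in rad, forces in N, time in s.
With the tool pointing down it reaches from about 0.275 to 0.725 m from the base axis. Payload 15.9 kg.
Tool frame: the origin (TCP) lies on the centre line of the jaws, within the pads' length; the fingertips stand 14 mm ahead of it and the grasp point (between the pads) lies 5 mm behind it (ctrl.tip_reach is the distance from the TCP to the fingertips, in m); z points along the fingers, y is the direction in which the jaws open and shut (so a half turn about z gives the same grasp; the last joint's range is limited). The gripper opens to 85 mm and grips with 20 to 120 N. Pads are 22 mm wide; open, the fingers measure 114 mm over their backs; the gripper's body (76 mm by 85 mm) begins 54 mm behind the grasp point. The pads swing forward as they close: fully open they stand 13 mm farther back than shut.
Start: joints at [-1.217, 0.213, -0.034, 1.323, 0, 1.571], TCP at [0.173, -0.469, 0.245] pointing down, gripper open.
Joint ranges: [-2.98, 2.98], [-0.74, 1.72], [-1.14, 1.35], [-2.1, 2.04], [-1.57, 1.44], [-3.14, 3.14]. Speed limits (rad/s): [1.89, 1.89, 2.39, 2.57, 3.14, 3.14].

## Interface

Orientations are given as a 3x3 rotation matrix whose columns are the frame's x, y, z axes.
In Python, from workcell import ctrl, camera, calibration, job gives the robot as it stands. The module is installed in compiled form; this text tells all that it offers.
- The arm moves only by the tool send_rows, never from a script. Its argument "deltas" is a list of rows, each a list of 5 numbers: the shift along the world's x, y, z in cm, then the turn about the world's z in degrees, then the finger opening in cm, from 0 to 8.54. In form: [[dx, dy, dz, turn, gripper], ...]. A call has 1 to 8 rows; each row is the pose to reach, as a shift and turn from the pose commanded when the call began; what a row does not reach only later rows make up. A row lasts 1/10 s, in which the tool goes at most 50 mm and 8.59 degrees, less where a joint would pass 70% of its speed; a pose out of reach is approached as far as the arm can. A call with a gripper value outside its range is refused whole. The fingers move at their own pace and stop on an object; the grip force is fixed at half the most. Time passes only in rows, so rows that repeat a pose let the fingers close. It gives the time, the measured TCP pose, the force and the opening at its end, in the units of the state.
- ctrl.get_state(): the state, without advancing time (a new reading comes with each control period).
- camera(name): name is "side" or "top" or "wrist"; returns (picture, depth): 420x560x3 uint8, red, green, blue; 420x560 float32, m along the optical axis (not along the pixel's ray), 0 where there is no reading.
- calibration(name): a dict with "camera_matrix" (3x3 intrinsics, pixels), "extrinsics" (4x4, takes a point from world to camera coordinates); the wrist camera has in their place "hand_eye" (4x4, takes a point from camera to tool coordinates, whose origin is the TCP and whose axes are the flange's). Camera axes: x right, y up, looking along -z (the intrinsics and any distortion apply to the point x, -y, -z); pixel columns grow to the right and rows downward; lengths in m; the calibration is good to about 2 mm. A picture is of the moment at which its call begins: read the wrist's pose just before it. calibration takes no time and is no camera call.
- job.hand_in(): hands the job in, once; it reports no verdict.
The state is a dict: "time": time; "q": joint angles; "joint_vel": joint speeds; "joint_efforts": joint torques, N m; "tcp_pos": TCP position; "eef_rot": TCP orientation; "contact_force": force on the tool from outside, world axes, zero at the start; "wrist_torque": the same for the moment, N m; "gripper_width": finger opening in m.
Only numpy, scipy, OpenCV 4.12 (cv2) and the standard library are available. Lean on these libraries where they do the work, as an engineer would, in place of code of your own. Each camera call takes 0.05 s, during which the arm holds its last target. There are 200 camera calls.

## Task

Lay the chisel with the green tag in the green pass nest and the one with the red tag in the red regrind nest, each lying flat inside its tray. Then, so that the wheel can be changed for the regrinding, take the black wheel knob off the grinder's spindle: nobody knows whether its thread is right- or left-handed, so find out by trying which way it loosens, unscrew it that way, lift it off, and finish while still holding it in the gripper, at least 5 cm above its seat and clear of the machine. Leave the other things on the bench where they are.

Things in the scene. Friction and masses are not known exactly. Their poses are not given: they have to be found in the camera images.
- green_chisel: Palm chisel with a green inspection ring (29 mm across) behind the blade and a green square tag on the handle's top. Starts lying on the bench. Origin under the middle of the eight-sided wooden handle (72 long, 30 wide, 30 mm tall); own x towards the blade, z up. Reaches from x = -41 to +95 mm; blade 14 x 4 mm. 0.08 to 0.15 kg, balances about 15 mm ahead of the origin.
- red_chisel: Palm chisel with a red inspection ring (29 mm across) behind the blade and a red square tag on the handle's top. Starts lying on the bench. Origin under the middle of the eight-sided wooden handle (72 long, 30 wide, 30 mm tall); own x towards the blade, z up. Reaches from x = -41 to +95 mm; blade 14 x 4 mm. 0.08 to 0.15 kg, balances about 15 mm ahead of the origin.
- green_chisel_mid (a point): Middle of the green-tagged chisel's whole length: 26 mm ahead of its origin (towards the blade) and 15 mm above its underside.
- red_chisel_mid (a point): The same point of the red-tagged chisel.
- pass_nest: Pass nest: low open tray with green walls and floor, fixed to the bench. Outer 178 mm (own x) x 114 mm (own y), 16 mm tall, walls 6 mm, inner floor about 6 mm above the bench. Origin: centre of the underside, on the bench. Takes one chisel lying along own x, blade either way.
- regrind_nest: Regrind nest: low open tray with red walls and floor, fixed to the bench. Outer 178 mm (own x) x 114 mm (own y), 16 mm tall, walls 6 mm, inner floor about 6 mm above the bench. Origin: centre of the underside, on the bench. Takes one chisel lying along own x, blade either way.
- grinder: Horizontal wet grinder, fixed; upright spindle, locked, so wheel and washer do not turn. Origin on the bench under the spindle axis. Green housing: own x -110 to +110, own y -115 to +270 mm, 100 mm tall. Brown 200 mm wheel, top 145 mm above the bench, in a black pan 236 mm across and 136 mm high. Steel washer 62 mm across, its face at 152 mm.
- tank_top (a point): Centre of the top of the grinder's blue water tank (150 mm along own x, 85 mm along own y), 260 mm above the bench, 205 mm from the spindle towards own +y; a black filler cap stands 12 mm higher.
- tool_rest (a point): Middle of the grinder's steel tool-rest bar: 12 mm thick, 230 mm long along own y, 190 mm above the bench, 104 mm from the spindle towards own +x.
- spindle (a point): Spindle axis at the washer's face, 152 mm above the bench: the knob's seat. The threaded end stands 24 mm up inside the knob: a coarse two-start quick thread, right- or left-handed by chance at each start (right-handed loosens anticlockwise seen from above, left-handed clockwise). Raised 30 mm, the knob is clear of it.
- knob: Black twelve-sided wheel knob with an aluminium disc on top, on the upright spindle. Origin: centre of its underside, on the washer. 54 mm across flats (56 over corners), 34 mm tall, hollow from below; flats look along own +x, -x and every 30 degrees between. 0.11 to 0.22 kg.
- knob_top (a point): Centre of the knob's top. Hand-loose, with 3 mm of side play: the loosening way it turns almost freely; the wrong way it stops solid after about 6 degrees (torque soon above 0.4 N m, or the fingers slip round). It lifts off only after some 55 degrees of loosening, freely between 65 and 120; at about 135 it meets a stop. Need not be raised while turning.
- honing_guide: Bystander, to be left alone: honing guide, aluminium with brass roller, 50 x 74 x 28 mm, lying flat. Origin: centre of its underside.
- oil_bottle: Bystander, to be left alone: white honing-oil bottle with red cap, 44 mm across, 125 mm tall, standing. Origin: centre of its underside.
- block_plane: Bystander, to be left alone: small dark steel block plane, 160 x 50 mm, about 50 mm tall, beyond the nests. Origin: centre of its underside.
- brass_hammer: Bystander, to be left alone: small hammer with brass head, 200 mm long, lying at the right. Origin: centre of its underside.
Things that resemble listed ones, but are neither listed nor needed, are in the scene too. What is shaped like the knob but orange is not meant.

How it is judged:
By the outcome, as a careful person would: the job done as asked, in the order asked, and still so for the second after the job is handed in, while the arm keeps its last pose, push and grip.
It also fails if it takes over 64 s, if anything falls off the work surface, if the arm or the gripper's body presses on something with over 40 N, if the wrist force passes 120 N, or if a joint passes its speed limit or range.

## Working session

There is one attempt and no reset: what is moved stays moved. The work goes in short steps, Python scripts to look and compute and a tool call to move; the robot and the scene stay as the last step left them, time stands still between calls to the robot, and variables do not carry over. Pictures are saved under pics/ and viewed, about 8 in all and at most 12, crops included, and the job is handed in when it is done.

Besides the shell and the picture viewer there is one more tool, called after "Emit:" as a command line: name --pt "numbers of a row" for each row, then --argument value for the rest. send_rows: Moves the arm, as the interface text tells. Its arguments: {"type":"object","properties":{"deltas":{"type":"array"}},"required":["deltas"]}

```bash
mkdir -p pics; cat > h.py <<'E'
import numpy as np, cv2
from workcell import ctrl, camera, calibration, job
def grab(n):
    s=ctrl.get_state(); p,d=camera(n); return s,p,d
def save(n,p): cv2.imwrite('pics/'+n,cv2.cvtColor(p,cv2.COLOR_RGB2BGR))
def T_wc(n,s=None):
    c=calibration(n)
    if n=='wrist':
        T=np.eye(4);T[:3,:3]=s['eef_rot'];T[:3,3]=s['tcp_pos'];return T@np.array(c['hand_eye'])
    return np.linalg.inv(np.array(c['extrinsics']))
def ray(n,u,v,s=None):
    K=np.array(calibration(n)['camera_matrix']);T=T_wc(n,s)
    d=np.array([(u-K[0,2])/K[0,0],-(v-K[1,2])/K[1,1],-1.])
    return T[:3,3],T[:3,:3]@d
def onz(n,u,v,z,s=None):
    o,d=ray(n,u,v,s); return o+d*(z-o[2])/d[2]
def dep(n,u,v,d,s=None):
    o,r=ray(n,u,v,s); return o+r*d[int(round(v)),int(round(u))]
def cross(a,b):
    (o1,d1),(o2,d2)=a,b
    t=np.linalg.lstsq(np.stack([d1,-d2],1),o2-o1,rcond=None)[0]
    p,q=o1+d1*t[0],o2+d2*t[1]; return (p+q)/2,np.linalg.norm(p-q)
E
python3 - <<'E'
from h import *
ims=[]
for n in('top','side','wrist'):
    s,p,d=grab(n);np.save(n+'_d.npy',d);cv2.imwrite(n+'_p.png',p[:,:,::-1]);ims.append(p)
    c=calibration(n);print(n,{k:np.round(v,3).tolist() for k,v in c.items()})
save('a.png',ims[0]);save('b.png',ims[1])
print(s)
E
```

```text
top {'camera_matrix': [[447.477, 0.0, 282.839], [0.0, 447.477, 209.594], [0.0, 0.0, 1.0]], 'extrinsics': [[-0.019, -1.0, -0.024, 0.005], [0.992, -0.022, 0.127, -0.564], [-0.128, -0.022, 0.992, -1.317], [0.0, 0.0, 0.0, 1.0]]}
side {'camera_matrix': [[541.152, 0.0, 269.964], [0.0, 541.152, 215.133], [0.0, 0.0, 1.0]], 'extrinsics': [[-0.923, -0.384, -0.013, 0.504], [0.272, -0.677, 0.684, -0.266], [-0.271, 0.628, 0.73, -1.618], [0.0, 0.0, 0.0, 1.0]]}
wrist {'camera_matrix': [[320.091, 0.0, 275.457], [0.0, 320.091, 206.282], [0.0, 0.0, 1.0]], 'hand_eye': [[0.001, 0.958, 0.287, 0.073], [1.0, -0.0, -0.002, -0.001], [-0.001, 0.287, -0.958, -0.129], [0.0, 0.0, 0.0, 1.0]]}
{'time': 0.1, 'q': array([-1.21699350e+00,  2.13299705e-01, -3.49874592e-02,  1.32351494e+00,
        4.95909231e-06,  1.57078073e+00]), 'joint_vel': array([-0.00279295, -0.0039642 ,  0.00220328, -0.00123564, -0.0017137 ,
        0.00092206]), 'joint_efforts': array([-1.23643549e-03, -6.87249398e+01,  4.87806630e+01,  1.21722190e-02,
       -2.04081164e-05,  3.55773727e-05]), 'tcp_pos': array([ 0.17313174, -0.46875034,  0.2448728 ]), 'eef_rot': array([[ 9.38056541e-01,  3.46482044e-01, -3.43819038e-04],
       [ 3.46482215e-01, -9.38056065e-01,  9.45204280e-04],
       [ 4.97477678e-06, -1.00578224e-03, -9.99999494e-01]]), 'contact_force': array([-0.17521492, -0.25519473,  1.07854741]), 'wrist_torque': array([0.01834624, 0.03073411, 0.01679539]), 'gripper_width': 0.08535074289462498}
```

View pics/a.png

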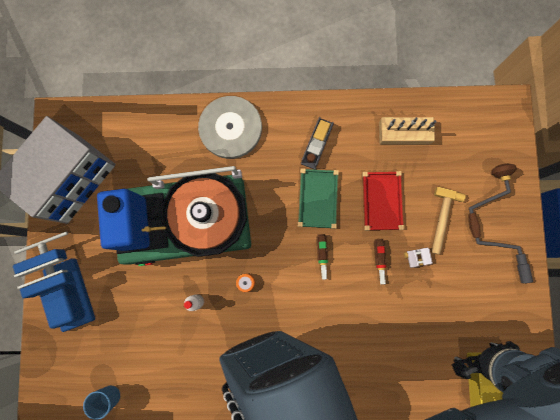

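View pics/b.png

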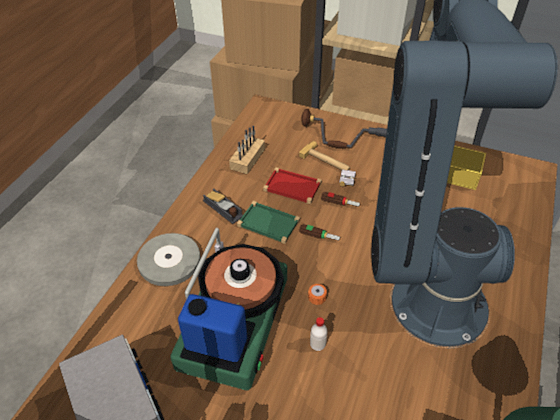

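The top view shows the green-ringed chisel at (323,256), the red-ringed one at (381,261), green tray (320,198), red tray (383,200), and the black knob on the wheel at (201,212). The orange knob at (245,283) is a decoy. Next I'll measure and take one enlarged crop to confirm.

```bash
python3 - <<'E'
from h import *
t=cv2.imread('top_p.png');s=cv2.imread('side_p.png');td=np.load('top_d.npy');sd=np.load('side_d.npy')
a=cv2.resize(t[155:300,290:440],None,fx=3.5,fy=3.5,interpolation=cv2.INTER_CUBIC)
b=cv2.resize(t[170:300,160:260],None,fx=2.5,fy=2.5,interpolation=cv2.INTER_CUBIC)
o=np.zeros((max(a.shape[0],b.shape[0]),a.shape[1]+b.shape[1],3),np.uint8);o[:a.shape[0],:a.shape[1]]=a;o[:b.shape[0],a.shape[1]:]=b
cv2.imwrite('pics/c.png',o)
def masks(img):
    h=cv2.cvtColor(img,cv2.COLOR_BGR2HSV)
    return {'g':cv2.inRange(h,(50,90,40),(90,255,255)),'r':cv2.inRange(h,(0,190,90),(4,255,255))|cv2.inRange(h,(174,170,90),(180,255,255))}
for n,img,dd in(('top',t,td),('side',s,sd)):
  for k,m in masks(img).items():
    c,_=cv2.findContours(m,cv2.RETR_EXTERNAL,cv2.CHAIN_APPROX_SIMPLE)
    for q in c:
        A=cv2.contourArea(q)
        if A<5: continue
        r=cv2.minAreaRect(q);u,v=r[0];p=dep(n,u,v,dd)
        print(n,k,int(A),np.round(r[0],1),np.round(r[1],1),round(r[2]),np.round(p,3))
for u,v in((201,212),(201,205),(215,222),(323,262),(381,252)): print(u,v,np.round(dep('top',u,v,td),3))
for u,v in((239,266),): print(u,v,np.round(dep('side',u,v,sd),3))
E
```

```text
top g 16 [323. 261.] [2. 8.] 90 [ 0.408 -0.123  0.032]
top g 34 [322.1 244.3] [6.6 6.9] 81 [ 0.457 -0.122  0.03 ]
top g 669 [153.7 250.6] [19.3 72.8] 83 [0.446 0.364 0.099]
top g 247 [243.3 240.4] [16.9 35.8] 36 [0.47  0.107 0.097]
top g 209 [151.7 191.9] [12.9 46.4] 84 [0.616 0.373 0.102]
top g 102 [238.4 183.3] [26.2  9.6] 47 [0.637 0.12  0.096]
top g 1847 [317.9 198.4] [35.7 56.6] 3 [ 0.601 -0.115  0.003]
top r 31 [187.5 304.5] [5.7 7.1] 45 [0.294 0.26  0.123]
top r 15 [381. 266.] [2. 8.] 90 [ 0.39  -0.296  0.026]
top r 37 [380.5 249. ] [6. 7.] 90 [ 0.44  -0.297  0.023]
top r 1974 [382.6 200.5] [57.9 37.7] 88 [ 0.59  -0.315  0.001]
side g 536 [531.5 413. ] [55. 12.] 0 [-0.117  0.584  0.595]
side g 16 [258.5 365.1] [2.9 8.2] 14 [0.404 0.417 0.069]
side g 2071 [222.1 335.7] [88.6 90.8] 15 [0.474 0.46  0.238]
side g 34 [283.7 268.2] [13.5  5.6] 81 [0.452 0.115 0.094]
side g 14 [322.6 233.6] [2.8 7.6] 18 [ 0.403 -0.107  0.034]
side g 20 [309.  227.4] [6.  4.4] 18 [ 0.455 -0.121  0.029]
side g 1218 [268.1 221.2] [52.9 27.9] 21 [ 0.6   -0.115  0.007]
side r 6 [261.  357.5] [5. 2.] 90 [0.406 0.395 0.069]
side r 37 [319.5 321.5] [7. 7.] 90 [0.29  0.268 0.127]
side r 8 [343.4 200.5] [2.2 7.1] 11 [ 0.388 -0.288  0.025]
side r 20 [295.5 196.3] [20.9  4.2] 15 [ 0.553 -0.254  0.015]
side r 12 [330.5 194.5] [3. 5.] 90 [ 0.437 -0.294  0.031]
side r 5 [316.1 184.5] [3.8 4.1] 18 [ 0.503 -0.331  0.022]
side r 6 [312.7 180.1] [6.1 3.5] 11 [ 0.525 -0.357  0.013]
side r 10 [302. 181.] [12.  6.] 90 [ 0.562 -0.345  0.007]
side r 40 [274.2 182.3] [25.3 14.5] 83 [ 0.656 -0.306  0.002]
201 212 [0.543 0.211 0.184]
201 205 [0.562 0.211 0.186]
215 222 [0.52  0.181 0.138]
323 262 [ 0.405 -0.124  0.023]
381 252 [ 0.431 -0.298  0.027]
239 266 [0.544 0.219 0.185]
```

View pics/c.png

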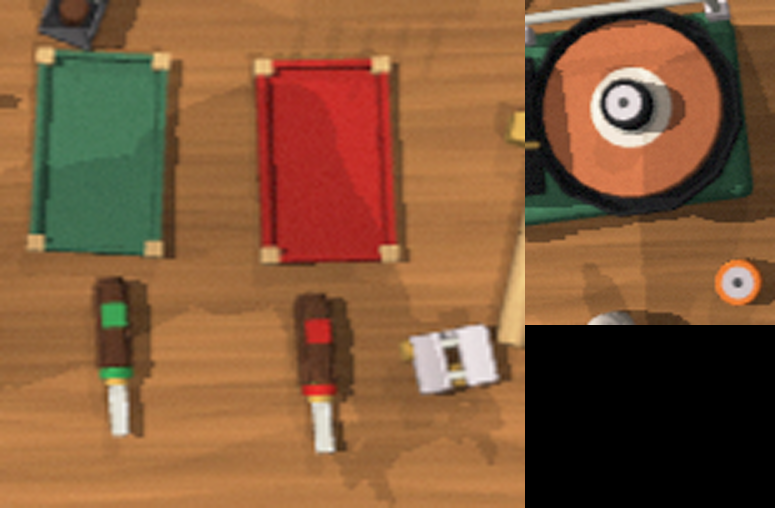

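The enlarged crop shows exactly two chisels, with tag and ring colours agreeing: the green one at about (323,256) and the red one at about (381,261), blades pointing down. The knob at (201,212) is black on the washer; the one at (245,283) is orange and on the bench, so it isn't meant. The tray corners are clear.

```bash
python3 - <<'E'
from h import *
P=lambda x,y,z:onz('top',290+(x+.5)/3.5-.5,155+(y+.5)/3.5-.5,z)
for n,cs in(('green',[(44,54),(160,60),(153,248),(36,242)]),('red',[(263,66),(380,64),(390,254),(270,256)])):
    c=np.array([P(x,y,.016) for x,y in cs]); ax=(c[0]+c[1]-c[2]-c[3])/2
    print(n,'nest',np.round(c.mean(0),4),'len',np.linalg.norm(ax),'wid',np.linalg.norm((c[0]+c[3]-c[1]-c[2])/2),'ang',np.degrees(np.arctan2(ax[1],ax[0])))
for n,b,t in(('green',(110,280),(120,434)),('red',(312,295),(325,450))):
    B=P(*b,.015);T=P(*t,.015);d=T-B;print(n,np.round(B,4),np.round(T,4),'L',np.linalg.norm(d),'ang of +x',np.degrees(np.arctan2(d[1],d[0])))
# two-view heights
for nm,a,b in(('gtag',(322.1,244.3),(309,227.4)),('gring',(323,261),(322.6,233.6)),('rtag',(380.5,249),(330.5,194.5)),('rring',(381,266),(343.4,200.5)),('gnest',(317.9,198.4),(268.1,221.2)),('knobtop',(201,212),(239.5,266))):
    p,e=cross(ray('top',*a),ray('side',*b));print(nm,np.round(p,4),round(e,4))
R=np.array(ctrl.get_state()['eef_rot']);print('jaw y ang',np.degrees(np.arctan2(R[1,1],R[0,1])))
E
```

```text
green nest [ 0.6017 -0.1141  0.016 ] len 0.1671792558596758 wid 0.10223648372995768 ang -3.9108816274279388
red nest [ 0.5892 -0.3123  0.016 ] len 0.1679654008411628 wid 0.10312119048987817 ang -0.18882056915787457
green [ 0.4875 -0.121   0.015 ] [ 0.3551 -0.1257  0.015 ] L 0.13253816948594718 ang of +x -178.00504591866073
red [ 0.4709 -0.2951  0.015 ] [ 0.3384 -0.3001  0.015 ] L 0.13266433369521927 ang of +x -177.86828081106145
gtag [ 0.4567 -0.1228  0.0265] 0.0019
gring [ 0.4079 -0.1245  0.0141] 0.0001
rtag [ 0.4391 -0.2969  0.0269] 0.002
rring [ 0.3897 -0.2981  0.0141] 0.0005
gnest [ 0.6005 -0.1152  0.0062] 0.0003
knobtop [0.5452 0.213  0.1766] 0.0017
jaw y ang -69.72999493697357
```

Emit:
send_rows --pt "26.4 34.6 -6 -18.3 8.5" --pt "26.4 34.6 -6 -18.3 8.5" --pt "26.4 34.6 -6 -18.3 8.5" --pt "26.4 34.6 -6 -18.3 8.5" --pt "26.4 34.6 -6 -18.3 8.5" --pt "26.4 34.6 -6 -18.3 8.5" --pt "26.4 34.6 -6 -18.3 8.5" --pt "26.4 34.6 -6 -18.3 8.5"

```text
time: 0.95
tcp_pos: [0.409, -0.1592, 0.1917]
eef_rot: [[0.999, 0.034, 0.0], [0.034, -0.999, -0.0], [0.0, 0.0, -1.0]]
contact_force: [1.2, -0.9, 0.6]
gripper_width: 0.0851
```

Emit:
send_rows --pt "0 0 0 0 8.5" --pt "0 0 0 0 8.5" --pt "0 0 0 0 8.5"

```text
time: 1.25
tcp_pos: [0.4078, -0.1617, 0.192]
eef_rot: [[0.999, 0.034, -0.0], [0.034, -0.999, -0.0], [-0.0, 0.0, -1.0]]
contact_force: [0.2, -0.5, 0.2]
gripper_width: 0.0849
```

Emit:
send_rows --pt "2.9 3.9 0 0 8.5" --pt "2.9 3.9 0 0 8.5" --pt "2.9 3.9 0 0 8.5"

```text
time: 1.55
tcp_pos: [0.437, -0.1228, 0.192]
eef_rot: [[0.999, 0.034, -0.0], [0.034, -0.999, -0.0], [-0.0, 0.0, -1.0]]
contact_force: [-0.9, -0.2, -0.6]
gripper_width: 0.0851
```

```bash
cat > chis.py <<'E'
from h import *
import sys
def look(col,name):
    s,p,d=grab('wrist');save(name,p)
    h=cv2.cvtColor(p,cv2.COLOR_RGB2HSV)
    m=cv2.inRange(h,(50,90,40),(85,255,255)) if col=='g' else cv2.inRange(h,(0,190,80),(5,255,255))|cv2.inRange(h,(174,170,80),(180,255,255))
    c,_=cv2.findContours(m,cv2.RETR_EXTERNAL,cv2.CHAIN_APPROX_SIMPLE)
    print('tcp',np.round(s['tcp_pos'],4))
    for q in c:
        A=cv2.contourArea(q)
        if A<60: continue
        r=cv2.minAreaRect(q);print(int(A),np.round(r[0],1),np.round(r[1],1),'depthpt',np.round(dep('wrist',*r[0],d,s),4),'z.03',np.round(onz('wrist',*r[0],.03,s),4))
look(sys.argv[1],sys.argv[2])
E
python3 chis.py g d.png
```

```text
tcp [ 0.437  -0.1228  0.192 ]
229 [274.5 221.5] [11. 27.] depthpt [ 0.4072 -0.1227  0.0302] z.03 [ 0.4071 -0.1227  0.03  ]
441 [274.5 173. ] [21. 22.] depthpt [ 0.4543 -0.1211  0.03  ] z.03 [ 0.4543 -0.1211  0.03  ]
3780 [21.5 93.5] [171.  43.] depthpt [0.5158 0.0991 0.0283] z.03 [0.5157 0.0978 0.03  ]
13617 [268.8  54.6] [136.5 114.3] depthpt [ 0.5571 -0.1125  0.0068] z.03 [ 0.5536 -0.113   0.03  ]
```

View pics/d.png

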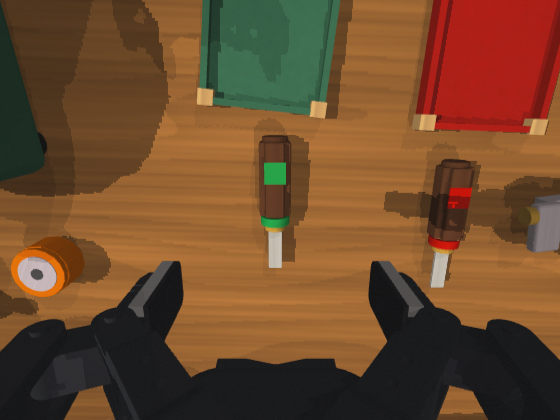

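The wrist view shows the green chisel in line with the gripper (tag (274,173), ring (274,221)), with nothing near the fingers. Its top is at 0.030 m, as expected. Going down now.

Emit:
send_rows --pt "0 0.07 -5 0 8.5" --pt "0 0.07 -10 0 8.5" --pt "0 0.07 -14 0 8.5" --pt "0 0.07 -17.5 0 8.5" --pt "0 0.07 -17.5 0 8.5"

```text
time: 2.1
tcp_pos: [0.4336, -0.1219, 0.0138]
eef_rot: [[0.999, 0.032, -0.006], [0.032, -0.999, 0.002], [-0.006, -0.002, -1.0]]
contact_force: [-0.2, -0.1, 0.5]
gripper_width: 0.0851
```

Emit:
send_rows --pt "0 0 0 0 2.0" --pt "0 0 0 0 2.0" --pt "0 0 0 0 2.0" --pt "0 0 0 0 2.0" --pt "0 0 0 0 2.0" --pt "0 0 0 0 2.0" --pt "0 0 0 0 2.0" --pt "0 0 0 0 2.0"

```text
time: 2.9
tcp_pos: [0.4381, -0.1218, 0.0184]
eef_rot: [[0.999, 0.034, 0.002], [0.034, -0.999, -0.001], [0.002, 0.001, -1.0]]
contact_force: [-4.8, -0.4, 17.4]
gripper_width: 0.029
```

Emit:
send_rows --pt "0 0 1 0 2.0" --pt "0 0 4 0 2.0" --pt "0 0 8 0 2.0" --pt "0 0 8 0 2.0"

```text
time: 3.3
tcp_pos: [0.4398, -0.1221, 0.1019]
eef_rot: [[0.999, 0.035, 0.007], [0.035, -0.999, -0.002], [0.007, 0.002, -1.0]]
contact_force: [1.2, -0.7, -1.6]
gripper_width: 0.0286
```

Emit:
send_rows --pt "5 0.2 0 -2 2.0" --pt "10 0.4 0 -4 2.0" --pt "14 0.5 0 -5.9 2.0" --pt "18.1 0.6 0 -5.9 2.0" --pt "18.1 0.6 0 -5.9 2.0" --pt "18.1 0.6 -4 -5.9 2.0" --pt "18.1 0.6 -6 -5.9 2.0" --pt "18.1 0.6 -6 -5.9 2.0"

```text
time: 4.1
tcp_pos: [0.6159, -0.115, 0.0342]
eef_rot: [[0.998, -0.068, -0.005], [-0.068, -0.998, 0.001], [-0.005, -0.001, -1.0]]
contact_force: [-1.1, -0.3, -1.3]
gripper_width: 0.0289
```

```bash
python3 chis.py g e.png; python3 - <<'E'
from h import *
s=ctrl.get_state();print(s['contact_force'],s['gripper_width'])
s,p,d=grab('top');save('top2.png',p);s,p2,d=grab('side')
w=cv2.cvtColor(cv2.imread('pics/e.png'),cv2.COLOR_BGR2RGB)
o=np.zeros((420,790,3),np.uint8);o[:,:500]=w[:,:500];o[:210,500:]=cv2.resize(p[150:255,285:430],(290,210));o[210:,500:]=cv2.resize(p2[160:265,240:385],(290,210));save('e2.png',o)
E
```

```text
tcp [ 0.6159 -0.115   0.0342]
1626 [275.1 340.3] [88.2 47.5] depthpt [ 0.5918 -0.1129  0.0454] z.03 [ 0.5791 -0.112   0.03  ]
2237 [275.5 257. ] [46. 51.] depthpt [ 0.6323 -0.1158  0.0465] z.03 [ 0.6243 -0.1152  0.03  ]
29734 [275.5 208. ] [192. 251.] depthpt [ 0.6523 -0.1171  0.045 ] z.03 [ 0.6476 -0.1168  0.03  ]
[ 0.40982754  0.27560981 -0.35342989] 0.028610182137473034
```

View pics/e2.png

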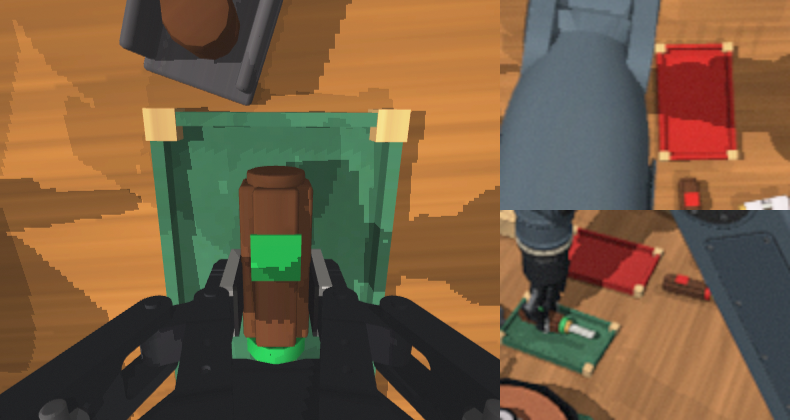

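The held chisel sits centred and square in the green tray (tag (275,257) between walls). Its underside is about 10 mm above the floor. Lower it and release with a small opening.

Emit:
send_rows --pt "0.2 0 -0.5 0 2.0" --pt "0.2 0 -0.9 0 2.0" --pt "0.2 0 -0.9 0 2.0" --pt "0.2 0 -0.9 0 5.2" --pt "0.2 0 -0.9 0 5.2" --pt "0.2 0 -0.9 0 5.2" --pt "0.2 0 -0.9 0 5.2"

```text
time: 4.95
tcp_pos: [0.6203, -0.1155, 0.0281]
eef_rot: [[0.998, -0.069, 0.0], [-0.069, -0.998, -0.0], [0.0, 0.0, -1.0]]
contact_force: [0.1, -0.3, -0.4]
gripper_width: 0.0522
```

Emit:
send_rows --pt "0 0 2 0 5.2" --pt "0 0 6 0 5.2" --pt "0 0 11 0 6" --pt "0 0 15 0 8.5" --pt "0 0 15 0 8.5"

```text
time: 5.45
tcp_pos: [0.6227, -0.1159, 0.1842]
eef_rot: [[0.998, -0.069, 0.009], [-0.068, -0.998, -0.002], [0.009, 0.001, -1.0]]
contact_force: [0.7, 0.1, -0.4]
gripper_width: 0.0848
```

```bash
python3 chis.py g f.png
```

```text
tcp [ 0.6227 -0.1159  0.1842]
7791 [ 16.3 256.4] [177.2  72.9] depthpt [0.5924 0.1068 0.0638] z.03 [0.5787 0.1375 0.03  ]
19223 [274.1 207.8] [124.1 173.3] depthpt [ 0.6119 -0.1139  0.0351] z.03 [ 0.6104 -0.1138  0.03  ]
```

Emit:
send_rows --pt "-4 -3.6 1 3 8.5" --pt "-8 -7.2 1 6 8.5" --pt "-12 -10.8 1 6 8.5" --pt "-16 -14.4 1 6 8.5" --pt "-19.9 -18 1 6 8.5" --pt "-19.9 -18 1 6 8.5" --pt "-19.9 -18 1 6 8.5" --pt "-19.9 -18 1 6 8.5"

```text
time: 6.3
tcp_pos: [0.4209, -0.2954, 0.1873]
eef_rot: [[0.999, 0.035, -0.001], [0.035, -0.999, 0.001], [-0.001, -0.001, -1.0]]
contact_force: [0.4, -0.0, -0.5]
gripper_width: 0.0849
```

```bash
python3 chis.py r g.png; python3 - <<'E'
from h import *
s,p,d=grab('top');save('top3.png',p)
w=cv2.cvtColor(cv2.imread('pics/g.png'),cv2.COLOR_BGR2RGB)
f=cv2.cvtColor(cv2.imread('pics/f.png'),cv2.COLOR_BGR2RGB)
save('g2.png',np.hstack([w[:,80:480],f[:,80:480]]))
E
```

```text
tcp [ 0.4209 -0.2954  0.1873]
213 [276.5 224. ] [10. 27.] depthpt [ 0.3899 -0.2971  0.0295] z.03 [ 0.3901 -0.2971  0.03  ]
460 [276. 175.] [22. 22.] depthpt [ 0.4374 -0.2949  0.0308] z.03 [ 0.4372 -0.2949  0.03  ]
13305 [302.3  52.9] [138.  107.6] depthpt [ 0.5428 -0.3144  0.0057] z.03 [ 0.5389 -0.3127  0.03  ]
```

View pics/g2.png

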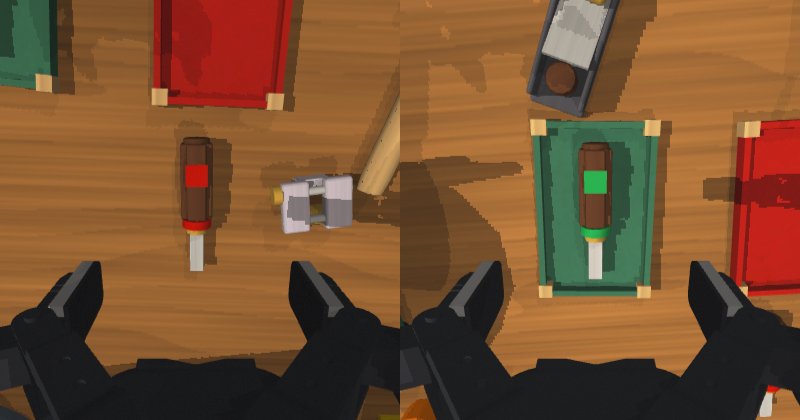

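Right panel: the green chisel lies flat and square inside the green tray. Left panel: the red chisel is centred under the gripper (tag (196,175) in the crop). The honing guide is about 75 mm to its side, so I'll narrow the opening to 6 cm.

Emit:
send_rows --pt "0 0 -4 0 6" --pt "0 0 -8 0 6" --pt "0 0 -12 0 6" --pt "0 0 -15 0 6" --pt "0 0 -16.5 0 6" --pt "0 0 -16.5 0 6"

```text
time: 7.0
tcp_pos: [0.4205, -0.2937, 0.0207]
eef_rot: [[0.999, 0.038, -0.003], [0.038, -0.999, 0.002], [-0.003, -0.003, -1.0]]
contact_force: [-0.8, 0.1, 0.4]
gripper_width: 0.0599
```

Emit:
send_rows --pt "0 0 0 0 2" --pt "0 0 0 0 2" --pt "0 0 0 0 2" --pt "0 0 0 0 2" --pt "0 0 0 0 2" --pt "0 0 0 0 2"

```text
time: 7.6
tcp_pos: [0.4222, -0.2958, 0.0243]
eef_rot: [[0.999, 0.036, 0.002], [0.036, -0.999, -0.001], [0.002, 0.001, -1.0]]
contact_force: [-0.2, 1.9, 5.6]
gripper_width: 0.0285
```

Emit:
send_rows --pt "0 0 1 0 2.0" --pt "0 0 4 0 2.0" --pt "0 0 8 0 2.0" --pt "0 0 8 0 2.0"

```text
time: 8.0
tcp_pos: [0.4236, -0.2971, 0.1087]
eef_rot: [[0.999, 0.036, 0.006], [0.036, -0.999, -0.005], [0.006, 0.005, -1.0]]
contact_force: [0.5, 0.5, -1.3]
gripper_width: 0.0287
```

```bash
python3 chis.py r i.png
```

```text
tcp [ 0.4236 -0.2971  0.1087]
774 [275.5 344. ] [24. 55.] depthpt [ 0.3926 -0.2978  0.1137] z.03 [ 0.3235 -0.3009  0.03  ]
2041 [275.5 254.5] [45. 49.] depthpt [ 0.4388 -0.2961  0.1163] z.03 [ 0.3989 -0.2981  0.03  ]
17598 [313.  56.] [112. 174.] depthpt [ 0.5319 -0.3181  0.0078] z.03 [ 0.5283 -0.3157  0.03  ]
724 [218.5  42.5] [85.  9.] depthpt [ 0.5361 -0.2574  0.016 ] z.03 [ 0.5335 -0.2596  0.03  ]
```

Emit:
send_rows --pt "5 -0.4 0 -1 2.0" --pt "10 -0.8 0 -2.4 2.0" --pt "14 -1.2 0 -2.4 2.0" --pt "18.4 -1.6 0 -2.4 2.0" --pt "18.4 -1.6 0 -2.4 2.0" --pt "18.4 -1.6 -4 -2.4 2.0" --pt "18.4 -1.6 -6 -2.4 2.0" --pt "18.4 -1.6 -6 -2.4 2.0"

```text
time: 8.85
tcp_pos: [0.6027, -0.3103, 0.0394]
eef_rot: [[1.0, -0.006, -0.005], [-0.006, -1.0, 0.003], [-0.005, -0.003, -1.0]]
contact_force: [-0.9, -0.1, -1.0]
gripper_width: 0.0287
```

```bash
python3 chis.py r j.png
```

```text
tcp [ 0.6027 -0.3103  0.0394]
1825 [275.6 336.9] [87.1 48.7] depthpt [ 0.576  -0.3099  0.0452] z.03 [ 0.5636 -0.3098  0.03  ]
2035 [275.  254.5] [45. 48.] depthpt [ 0.6177 -0.3098  0.0461] z.03 [ 0.61   -0.3097  0.03  ]
29759 [279.5 206.5] [195. 245.] depthpt [ 0.6383 -0.3117  0.045 ] z.03 [ 0.6337 -0.3119  0.03  ]
```

View pics/j.png

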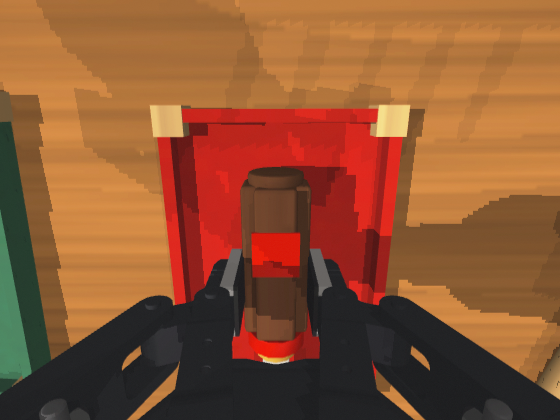

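The red chisel is centred between the red walls (tag (275,254); far corners (167,120) and (393,120)). Its underside is about 10 mm above the floor. Lower, release and retreat upward.

Emit:
send_rows --pt "0.2 -0.1 -0.6 0 2.0" --pt "0.2 -0.1 -1.1 0 2.0" --pt "0.2 -0.1 -1.1 0 2.0" --pt "0.2 -0.1 -1.1 0 5.2" --pt "0.2 -0.1 -1.1 0 5.2" --pt "0.2 -0.1 -1.1 0 5.2" --pt "0.2 -0.1 -1.1 0 5.2"

```text
time: 9.6
tcp_pos: [0.6073, -0.3125, 0.0322]
eef_rot: [[1.0, -0.006, 0.0], [-0.006, -1.0, -0.0], [0.0, 0.0, -1.0]]
contact_force: [0.4, -0.0, 0.2]
gripper_width: 0.0521
```

Emit:
send_rows --pt "0 0 2 0 5.2" --pt "0 0 6 0 5.2" --pt "0 0 11 0 6" --pt "0 0 16 0 8.5" --pt "0 0 16 0 8.5"

```text
time: 10.1
tcp_pos: [0.6096, -0.3137, 0.1998]
eef_rot: [[1.0, -0.006, 0.009], [-0.006, -1.0, -0.005], [0.009, 0.005, -1.0]]
contact_force: [0.9, -0.5, 0.5]
gripper_width: 0.0845
```

```bash
python3 chis.py r k.png
```

```text
tcp [ 0.6096 -0.3137  0.1998]
17823 [273.  202.5] [167. 118.] depthpt [ 0.5997 -0.3119  0.0359] z.03 [ 0.5981 -0.3119  0.03  ]
```

Emit:
send_rows --pt "-2 5 4 0 8.5" --pt "-4 10 8 0 8.5" --pt "-6 15 10 0 8.5" --pt "-6.3 20 10 0 8.5" --pt "-6.3 25 10 0 8.5" --pt "-6.3 30 10 0 8.5" --pt "-6.3 35 10 0 8.5" --pt "-6.3 40 10 0 8.5"

```text
time: 10.95
tcp_pos: [0.5444, 0.0272, 0.2911]
eef_rot: [[0.999, 0.041, -0.002], [0.041, -0.999, 0.022], [-0.001, -0.022, -1.0]]
contact_force: [0.6, -0.1, 0.4]
gripper_width: 0.085
```

```bash
python3 - <<'E'
from h import *
s=ctrl.get_state();print(np.round(s['q'],3),np.round(s['tcp_pos'],4))
E
```

```text
[0.038 0.309 0.207 1.47  0.022 3.139] [0.5444 0.0272 0.2911]
```

Emit:
send_rows --pt "0 2 1 8 8.5" --pt "0 5 1 16 8.5" --pt "0 9 1 24 8.5" --pt "0 12 1 32 8.5" --pt "0 12 1 40 8.5" --pt "0 12 1 48 8.5" --pt "0 12 1 56 8.5" --pt "0 12 1 64 8.5"

```text
time: 11.75
tcp_pos: [0.5449, 0.1437, 0.3006]
eef_rot: [[0.403, 0.915, -0.021], [0.915, -0.403, 0.008], [-0.001, -0.022, -1.0]]
contact_force: [-0.7, 0.2, -0.1]
gripper_width: 0.0851
```

Emit:
send_rows --pt "0 0 0 8 8.5" --pt "0 0 0 16 8.5" --pt "0 0 0 24 8.5" --pt "0 0 0 32 8.5" --pt "0 0 0 40 8.5" --pt "0 0 0 48 8.5" --pt "0 0 0 56 8.5" --pt "0 0 0 64 8.5"

```text
time: 12.55
tcp_pos: [0.545, 0.1435, 0.3006]
eef_rot: [[-0.646, 0.764, -0.017], [0.764, 0.645, -0.014], [0.0, -0.022, -1.0]]
contact_force: [-0.0, -0.8, 0.2]
gripper_width: 0.0847
```

Emit:
send_rows --pt "0 0 0 8 8.5" --pt "0 0 0 16 8.5" --pt "0 0 0 24 8.5" --pt "0 0 0 32 8.5" --pt "0 0 0 40 8.5" --pt "0 0 0 46 8.5" --pt "0 0 0 46 8.5" --pt "0 0 0 46 8.5"

```text
time: 13.35
tcp_pos: [0.545, 0.1436, 0.3011]
eef_rot: [[-0.997, 0.075, -0.002], [0.075, 0.997, -0.021], [0.0, -0.021, -1.0]]
contact_force: [0.7, -0.1, -0.4]
gripper_width: 0.0849
```

```bash
python3 - <<'E'
from h import *
s,p,d=grab('wrist');save('l.png',p);cv2.imwrite('l_raw.png',p[:,:,::-1]);np.save('l_d.npy',d);np.save('l_s.npy',s)
print(np.round(s['q'],3),np.round(s['tcp_pos'],4))
E
```

```text
[ 0.268  0.359  0.302  1.521 -0.02   0.344] [0.545  0.1436 0.3011]
```

View pics/l.png

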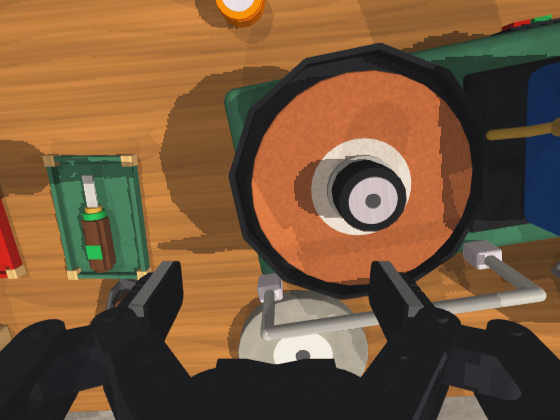

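The knob's aluminium disc is at (373,200) in the wrist view, tool rest below (270-540, 260-330), and the tank to the right. The green chisel is seen flat in its nest. I'll locate the knob precisely.

```bash
cat > knob.py <<'E'
from h import *
def knob(name,zt=.186):
    s,p,d=grab('wrist');save(name,p)
    h=cv2.cvtColor(p,cv2.COLOR_RGB2HSV)
    m=cv2.inRange(h,(0,0,120),(180,45,255))
    c,_=cv2.findContours(m,cv2.RETR_EXTERNAL,cv2.CHAIN_APPROX_NONE)
    print('tcp',np.round(s['tcp_pos'],4),'tool x ang',np.degrees(np.arctan2(s['eef_rot'][1,0],s['eef_rot'][0,0])))
    for q in c:
        if cv2.contourArea(q)<400: continue
        (u,v),(a,b),_=cv2.fitEllipse(q)
        P=dep('wrist',u,v+8,d,s)
        print(int(cv2.contourArea(q)),round(u,1),round(v,1),round(a,1),round(b,1),'h',round(P[2],4),'xy',np.round(onz('wrist',u,v,P[2],s),4))
    return s,p,d
if __name__=='__main__':
    import sys; knob(sys.argv[1])
E
python3 knob.py m.png
```

```text
tcp [0.5451 0.1436 0.3012] tool x ang 175.69484130583155
869 461.3 408.9 25.0 52.8 h -0.7479 xy [ 1.866   0.892  -0.7479]
4890 315.5 341.5 54.3 158.4 h 0.0246 xy [0.8091 0.1788 0.0246]
1221 301.9 310.6 22.6 81.8 h 0.0258 xy [0.7532 0.1611 0.0258]
1065 502.4 300.1 11.8 151.2 h -0.0007 xy [ 7.710e-01  4.648e-01 -7.000e-04]
1734 372.7 199.8 44.8 49.3 h 0.1873 xy [0.5438 0.2178 0.1873]
2768 361.9 187.8 88.3 93.1 h 0.1879 xy [0.5334 0.2092 0.1879]
```

Emit:
send_rows --pt "0 4 0 0 8.5" --pt "-0.1 7.2 -2 0 8.5" --pt "-0.1 7.2 -2 0 8.5" --pt "-0.1 7.2 -2 0 8.5" --pt "-0.1 7.2 -2 0 8.5"

```text
time: 13.95
tcp_pos: [0.5444, 0.2151, 0.282]
eef_rot: [[-0.997, 0.073, -0.001], [0.073, 0.997, -0.021], [-0.001, -0.021, -1.0]]
contact_force: [-0.3, 0.2, 0.1]
gripper_width: 0.0848
```

```bash
python3 knob.py n.png; python3 - <<'E'
from h import *
p=cv2.imread('pics/n.png');cv2.imwrite('pics/n2.png',cv2.resize(p[100:300,180:380],None,fx=3,fy=3,interpolation=cv2.INTER_CUBIC))
s=ctrl.get_state();print(np.round(s['eef_rot'],4).tolist())
E
```

```text
tcp [0.5444 0.2151 0.282 ] tool x ang 175.80407668192578
[[-0.9973, 0.0734, -0.0004], [0.0734, 0.9971, -0.0208], [-0.0011, -0.0207, -0.9998]]Traceback (most recent call last):
  File "knob.py", line 15, in <module>
    import sys; knob(sys.argv[1])
                ~~~~^^^^^^^^^^^^^
  File "knob.py", line 11, in knob
    P=dep('wrist',u,v+8,d,s)
  File "h.py", line 18, in dep
    o,r=ray(n,u,v,s); return o+r*d[int(round(v)),int(round(u))]
                                 ~^^^^^^^^^^^^^^^^^^^^^^^^^^^^^
IndexError: index 421 is out of bounds for axis 0 with size 420
```

View pics/n2.png

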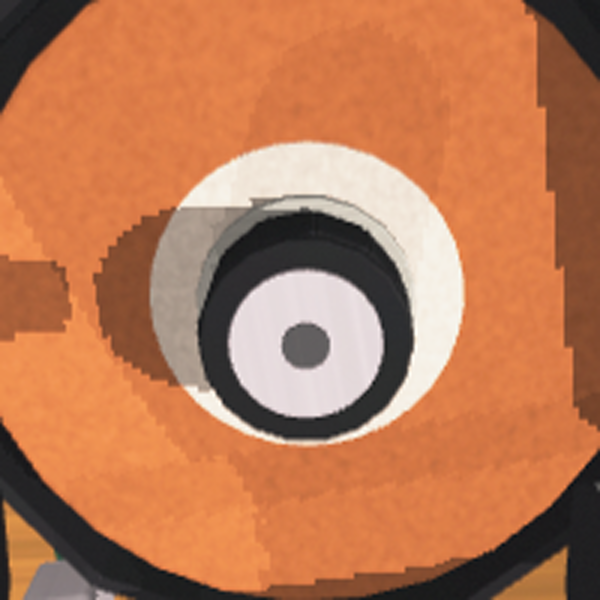

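```bash
python3 - <<'E'
from h import *
p=cv2.imread('pics/n.png')
s=ctrl.get_state()
C=onz('wrist',180+(305+.5)/3-.5,100+(345+.5)/3-.5,.1865,s);print('knob centre',np.round(C,4),'washer',np.round(onz('wrist',180+307/3,100+292/3,.152,s),4))
# silhouette of knob top rim: radius vs angle, on plane z=.1865 (lower half of the picture)
g=cv2.GaussianBlur(p,(0,0),.6).max(2).astype(float)
K=np.array(calibration('wrist')['camera_matrix']);Ti=np.linalg.inv(T_wc('wrist',s))
A=np.radians(np.arange(0,360,2));R=[]
rr=np.arange(.0235,.0305,.0001)
for a in A:
    P=np.stack([C[0]+rr*np.cos(a),C[1]+rr*np.sin(a),0*rr+.1865,0*rr+1]);q=Ti@P
    u=K[0,0]*q[0]/-q[2]+K[0,2];v=K[1,1]*-q[1]/-q[2]+K[1,2]
    w=cv2.remap(g.astype(np.float32),u.astype(np.float32)[None],v.astype(np.float32)[None],1)[0]
    i=np.argmax(np.diff(w,append=w[-1])*(w<150)); k=np.argmax(w>90) if (w>90).any() else 0
    R.append(rr[k] if k else np.nan)
R=np.array(R);ok=np.isfinite(R)&(np.cos(A)>-0.1)|False
print(ok.sum(),np.round(R[ok]*1000,1).tolist())
M=np.stack([np.ones(ok.sum()),np.cos(A[ok]),np.sin(A[ok]),np.cos(12*A[ok]),np.sin(12*A[ok])],1)
x,res,_,_=np.linalg.lstsq(M,R[ok],rcond=None);print(np.round(x*1000,2),'corner angle mod 30:',np.degrees(np.arctan2(x[4],x[3]))/12, 'rms',np.std(R[ok]-M@x))
E
```

```text
knob centre [0.5448 0.2176 0.1865] washer [0.5409 0.2186 0.152 ]
95 [24.7, 24.8, 24.9, 25.0, 25.1, 25.1, 24.9, 25.0, 24.9, 24.9, 25.0, 25.0, 25.1, 25.3, 25.2, 25.2, 25.2, 25.1, 25.0, 25.0, 25.0, 25.2, 25.3, 25.4, 25.4, 25.4, 25.3, 25.3, 25.3, 25.3, 25.4, 25.5, 25.6, 25.6, 25.7, 25.7, 25.7, 25.6, 25.6, 25.5, 25.6, 25.8, 26.0, 26.1, 26.1, 26.2, 26.1, 26.1, 26.3, 26.1, 26.0, 26.0, 26.0, 25.9, 25.8, 25.9, 26.0, 26.0, 26.0, 25.8, 25.8, 25.4, 25.2, 25.3, 25.2, 25.2, 25.4, 25.4, 25.4, 25.2, 25.1, 25.0, 25.0, 25.0, 25.1, 25.0, 25.0, 25.1, 25.1, 25.1, 24.8, 24.9, 24.9, 24.7, 24.8, 24.8, 24.8, 25.0, 25.0, 24.9, 24.8, 24.7, 24.7, 24.7, 24.7]
[ 2.605e+01 -1.220e+00  4.000e-02 -1.000e-02  1.000e-02] corner angle mod 30: 10.931842424471574 rms 0.00014104392612710354
```

I couldn't resolve the flats, so the finger width will tell. Knob centre is (0.545, 0.2175), top at 0.187 m. Descending slowly.

Emit:
send_rows --pt "0 0.2 -3 0 8.5" --pt "0 0.2 -6 0 8.5" --pt "0 0.2 -8 0 8.5" --pt "0 0.2 -9.5 0 8.5" --pt "0 0.2 -10.5 0 8.5" --pt "0 0.2 -10.8 0 8.5" --pt "0 0.2 -10.8 0 8.5"

```text
time: 14.7
tcp_pos: [0.5444, 0.2173, 0.174]
eef_rot: [[-0.997, 0.073, -0.001], [0.073, 0.997, -0.021], [-0.001, -0.021, -1.0]]
contact_force: [-0.2, -0.4, -0.3]
gripper_width: 0.0851
```

Emit:
send_rows --pt "0 0 0 0 4.5" --pt "0 0 0 0 4.5" --pt "0 0 0 0 4.5" --pt "0 0 0 0 4.5" --pt "0 0 0 0 4.5" --pt "0 0 0 0 4.5"

```text
time: 15.3
tcp_pos: [0.5447, 0.2177, 0.175]
eef_rot: [[-0.997, 0.072, 0.001], [0.072, 0.997, -0.02], [-0.002, -0.02, -1.0]]
contact_force: [-2.6, -2.8, 11.6]
gripper_width: 0.0535
```

```bash
cat > st.py <<'E'
from h import *
s=ctrl.get_state();R=s['eef_rot']
print(round(s['time'],2),'tcp',np.round(s['tcp_pos'],4),'F',np.round(s['contact_force'],1),'M',np.round(s['wrist_torque'],3),'w',round(s['gripper_width'],4),'ang',round(np.degrees(np.arctan2(R[1,0],R[0,0])),2),'q',np.round(s['q'],2))
E
python3 st.py
```

```text
15.3 tcp [0.5447 0.2177 0.175 ] F [-2.6 -2.8 11.6] M [-0.383  0.587  0.029] w 0.0535 ang 175.87 q [ 0.39  0.42  0.07  1.23 -0.02  0.46]
```

Emit:
send_rows --pt "0 0 0.1 2 4.5" --pt "0 0 0.1 4 4.5" --pt "0 0 0.1 6 4.5" --pt "0 0 0.1 8 4.5"

```text
time: 15.7
tcp_pos: [0.5446, 0.2175, 0.1751]
eef_rot: [[-0.998, -0.069, 0.003], [-0.069, 0.997, -0.021], [-0.001, -0.021, -1.0]]
contact_force: [1.2, -2.0, 1.8]
gripper_width: 0.0528
```

```bash
python3 st.py
```

```text
15.7 tcp [0.5446 0.2175 0.1751] F [ 1.2 -2.   1.8] M [-0.252 -0.224 -0.667] w 0.0528 ang -176.07 q [ 0.39  0.42  0.07  1.23 -0.02  0.32]
```

At +8° the moment is −0.67 N m, which looks like the solid stop. Next I'll try clockwise.

Emit:
send_rows --pt "0 0 0 -4 4.5" --pt "0 0 0 -8 4.5" --pt "0 0 0 -12 4.5" --pt "0 0 0 -16 4.5" --pt "0 0 0 -20 4.5" --pt "0 0 0 -20 4.5"

```text
time: 16.3
tcp_pos: [0.5444, 0.2178, 0.1751]
eef_rot: [[-0.96, 0.279, -0.005], [0.279, 0.96, -0.02], [-0.001, -0.02, -1.0]]
contact_force: [-0.2, -0.4, 2.8]
gripper_width: 0.053
```

```bash
python3 st.py
```

```text
16.3 tcp [0.5444 0.2178 0.1751] F [-0.2 -0.4  2.8] M [ 0.105 -0.005 -0.026] w 0.053 ang 163.81 q [ 0.39  0.42  0.08  1.24 -0.02  0.67]
```

Clockwise is almost free (−0.03 N m over 20°), so the thread is left-handed. Continuing clockwise to about 92° in all.

Emit:
send_rows --pt "0 0 0 -6 4.5" --pt "0 0 0 -12 4.5" --pt "0 0 0 -18 4.5" --pt "0 0 0 -24 4.5" --pt "0 0 0 -30 4.5" --pt "0 0 0 -36 4.5" --pt "0 0 0 -40 4.5" --pt "0 0 0 -40 4.5"

```text
time: 17.1
tcp_pos: [0.5445, 0.2177, 0.1751]
eef_rot: [[-0.558, 0.83, -0.016], [0.83, 0.558, -0.012], [-0.001, -0.02, -1.0]]
contact_force: [0.1, -0.3, 4.0]
gripper_width: 0.0533
```

Emit:
send_rows --pt "0 0 0 -6 4.5" --pt "0 0 0 -12 4.5" --pt "0 0 0 -18 4.5" --pt "0 0 0 -24 4.5" --pt "0 0 0 -30 4.5" --pt "0 0 0 -36 4.5" --pt "0 0 0 -40 4.5" --pt "0 0 0 -40 4.5"

```text
time: 17.9
tcp_pos: [0.5445, 0.2177, 0.1751]
eef_rot: [[0.105, 0.994, -0.02], [0.995, -0.105, 0.002], [0.0, -0.02, -1.0]]
contact_force: [-0.3, -0.3, 5.6]
gripper_width: 0.0532
```

```bash
python3 st.py
```

```text
17.9 tcp [0.5445 0.2177 0.1751] F [-0.3 -0.3  5.6] M [ 0.007 -0.123 -0.04 ] w 0.0532 ang 83.99 q [0.38 0.43 0.09 1.25 0.01 2.05]
```

Emit:
send_rows --pt "0 0 0.4 0 4.5" --pt "0 0 0.8 0 4.5" --pt "0 0 1.2 0 4.5"

```text
time: 18.2
tcp_pos: [0.5441, 0.2176, 0.1869]
eef_rot: [[0.105, 0.994, -0.021], [0.994, -0.105, 0.002], [-0.001, -0.021, -1.0]]
contact_force: [-0.1, 0.7, -0.8]
gripper_width: 0.0532
```

Emit:
send_rows --pt "0 0 2 0 4.5" --pt "0 0 5 0 4.5" --pt "0 0 8 0 4.5" --pt "0 0 11 0 4.5" --pt "0 0 12 0 4.5" --pt "0 0 12 0 4.5" --pt "0 0 12 0 4.5"

```text
time: 18.9
tcp_pos: [0.5442, 0.2176, 0.3061]
eef_rot: [[0.106, 0.994, -0.021], [0.994, -0.106, 0.002], [-0.001, -0.021, -1.0]]
contact_force: [0.9, 0.7, -1.9]
gripper_width: 0.0533
```

```bash
python3 st.py; python3 - <<'E'
from h import *
_,t,td=grab('top');_,p,sd=grab('side');_,w,wd=grab('wrist')
o=np.zeros((560,790,3),np.uint8)
o[:280,:420]=cv2.resize(t[140:320,150:420],(420,280));o[280:,:420]=cv2.resize(p[170:350,165:435],(420,280));o[:278,420:790]=cv2.resize(w,(370,278))
save('z.png',o)
E
```

```text
18.9 tcp [0.5442 0.2176 0.3061] F [ 0.9  0.7 -1.9] M [-0.009 -0.063  0.016] w 0.0533 ang 83.91 q [0.38 0.43 0.41 1.58 0.01 2.05]
```

View pics/z.png

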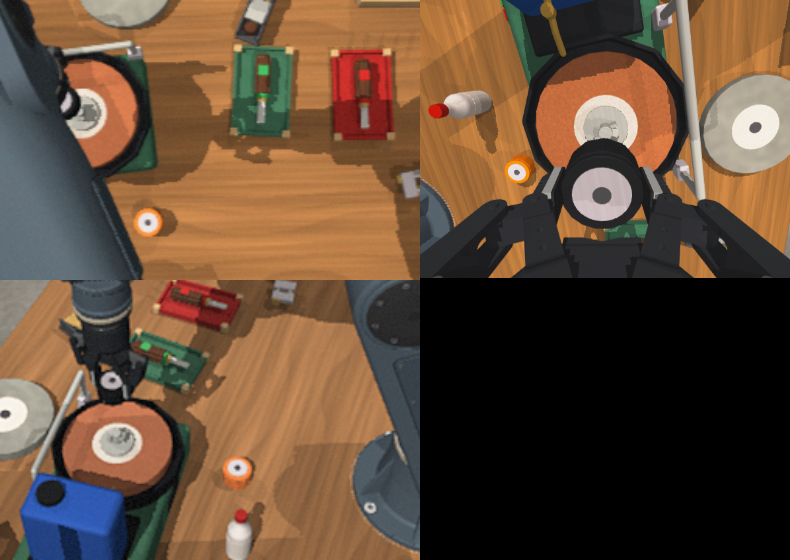

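Both chisels lie flat and square in their own trays (panel pixels (262,90) and (363,95)). The black knob is held in the jaws, about 13 cm above the now-bare spindle. The bystanders in view look undisturbed. Handing in.

```bash
python3 -c "
from workcell import job
print(job.hand_in())"; python3 st.py
```

```text
the job is handed in; nothing more can be done
None
the job is handed in; nothing more can be done
```

The job is done and handed in after about 19 s of robot time. The green-tagged chisel lies in the pass nest, the red-tagged one lies in the regrind nest, and the knob is off the spindle and held in the gripper.

- **Chisels:** the last pictures showed both lying flat and square inside their trays. Before I moved off, their tops measured 0.035–0.036 m, as expected for a 30 mm handle on the 6 mm floor.
- **Knob:** anticlockwise it stopped solid, at −0.67 N m after 8°. Clockwise it turned almost freely, at about −0.03 N m, so the thread is left-handed. I turned it about 92° clockwise past its start and it lifted without resistance.
- **End state:** the gripper holds the knob (53 mm opening) about 13 cm above its seat, clear of the machine, with under 2.5 N measured on the tool.

**Checks that failed or disagreed:**
- I could not make out the knob's flats in the images. The finger width (53–53.5 mm against 54 mm) was my only sign that it was gripped across flats.
- The top and wrist cameras differed by 2–5 mm in places, which did not affect the grasps.
- The fingertips pressed the bench with about 17 N while closing on the green chisel, so I gripped the red one higher.
- I compared the other things on the bench only by eye. They looked undisturbed where visible, but the final crops did not show the hammer.

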